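# Take the dip-cleaning pot apart

### The job

Take the brass dip-cleaning pot apart: lift off its lid and set it down knob up on the middle of the green mat, then lift the blue basket out of the pot by its orange bar and stand it upright in the black tray. Lower each part all the way down before letting go of it, leave the pot standing where it is, and do not disturb the cup, tin, print pad and bottle nearby.

Things in the scene. Friction and masses are not known exactly. Their poses are not given: they have to be found in the camera images.
- pot: Open round brass-coloured pot, loose on the bench, 0.8 kg, 140 mm outside diameter, 132 mm inside, 120 mm tall, floor 4 mm thick. Origin: centre of its underside. At the start the basket stands inside it and the lid lies on its rim.
- lid_knob (a point): Centre of the lid's black knob: upright cylinder, 34 mm diameter, 28 mm tall, any grasp yaw. The lid (0.2 to 0.35 kg) is a brass disc with copper centre, 146 mm diameter, 5 mm thick, its top 31 mm below this point; its lowest edge, 44 mm below this point, is a 120 mm ring that drops 8 mm into the pot with 6 mm play. On the pot this point is 156 mm above the bench. Lifts straight off. z up.
- basket_bar (a point): Centre of the blue basket's orange bar: 104 mm along this point's x, 14 mm wide (y), 14 mm tall, level, across the mouth, direction varies. The basket (0.2 to 0.35 kg) is round, 110 mm at the rim, which is 37 mm below this point; underside 97 mm below. In the pot this point is 101 mm above the bench, 19 mm below the pot rim, under the lid; 11 mm play all round; lifts straight out.
- mat: Green square mat with a white border line, 220 x 220 mm, 6 mm thick, fixed flat on the bench. Origin: centre of its underside; x and y axes along its sides, z up. It lies to the left or the right of the pot, the tray on the other side.
- tray: Black open tray, fixed flat on the bench, 200 mm (its x) by 220 mm (its y), 28 mm tall, walls and floor 5 mm thick. Origin: centre of its underside, z up.
- cup: Bystander: white cup, 76 mm diameter, 75 mm tall. Origin: centre of its underside.
- tin: Bystander: small closed brass-coloured tin, 93 mm diameter, 86 mm tall. Origin: centre of its underside.
- printpad: Bystander: green printing pad, 64 mm diameter, on a red block 110 x 70 x 20 mm; 58 mm tall in all. Origin: centre of its underside.
- bottle: Bystander: white bottle with red cap, 60 mm diameter, 150 mm tall. Origin: centre of its underside.
Not all that is in view belongs to the job. Leave any purple or red look-alike of the pot alone. What is shaped like the part that bears lid_knob but grey or red is not meant.

How it is judged:
By the outcome, as a careful person would: the job done as asked, in the order asked, and still so for the second after the job is handed in, with the robot touching nothing.
It also fails if it takes over 64 s, if anything falls off the work surface, if the arm or the gripper's body presses on something with over 40 N, if the wrist force passes 120 N, or if a joint passes its speed limit or range.

### The arm

A 6-joint arm with a two-finger parallel gripper is mounted at the origin on the work surface. World frame = base frame: x ahead of the robot, y to its left, z up, the work surface at z = 0. Lengths are in m, angles in degrees, forces in N, time in s.
With the tool pointing down it reaches from about 0.4 to 0.825 m from the base axis. Payload 7 kg.
Tool frame: the origin (TCP) lies midway between the tips of the shut fingers; the grasp point (between the pads) lies 19 mm behind it; z points along the fingers, y is the direction in which the jaws open and shut (so a half turn about z gives the same grasp; the last joint's range is limited). The gripper opens to 88 mm and grips with 3 to 60 N. Pads are 19 mm wide; open, the fingers measure 130 mm over their backs; the gripper's body (78 mm by 193 mm) begins 47 mm behind the grasp point.
Start: joints at [-59.639, 20.546, 0.682, 0, -70.136, -16.507], TCP at [0.162, -0.655, 0.227] pointing down, gripper open.
Joint ranges: [-176.03, 176.03], [-82.01, 121.73], [-58.28, 71.71], [-173.87, 95.51], [-174.79, -0.11], [-173.66, 173.66]. Speed limits (degrees/s): [136.94, 136.94, 172.46, 180, 180, 180].

### API

Orientations are given as a 3x3 rotation matrix whose columns are the frame's x, y, z axes.
In Python, from rig import robot gives the robot as it stands. Calls block until the motion is done:
- robot.goto(position, orientation): joint-space move of the TCP to a pose.
- robot.servo_line(position, ori=None, speed=0.15): straight line of the TCP; ori=None keeps the orientation; speed is the mean speed in m/s.
- robot.movej(angles): joint-space move.
- robot.move_gripper(opening): opening from 0.0 (shut) to 1.0 (fully open); the grip force is fixed at half the most; returns when the fingers have stopped.
- robot.dwell(seconds).
- robot.ik(position, orientation): joint angles nearest the present ones, or None.
- robot.grab_frame(name): name is "side" or "top"; returns (picture, depth): 400x640x3 uint8, red, green, blue; 400x640 float32, m along the optical axis (not along the pixel's ray), 0 where there is no reading.
- robot.camera_info(name): a dict with "vfov" (degrees; the focal length in pixels is half the picture's height over the tangent of half this angle, whatever the lens; pixels are square), "cx", "cy" (the principal point, pixels), "view" (4x4, takes a point from world to camera coordinates). Camera axes: x right, y down, z forward; pixel columns grow to the right and rows downward; lengths in m; the calibration is good to about 2 mm. A picture is of the moment at which its call begins. camera_info takes no time and is no camera call.
A pose or a line that the arm cannot do raises robot.Unreachable and nothing moves.
- robot.job_done(): hands the job in, once; it reports no verdict.
Readings, each from a call of its own:
- robot.read_t(): time.
- robot.read_qpos(): joint angles.
- robot.read_qvel(): joint speeds.
- robot.read_effort(): joint torques, N m.
- robot.read_position(): TCP position.
- robot.read_tcp_rot(): TCP orientation.
- robot.read_force(): force on the tool from outside, world axes, zero at the start.
- robot.read_ft_torque(): the same for the moment, N m.
- robot.read_grip_width(): opening from 0.0 (shut) to 1.0 (fully open).
Only numpy, scipy, OpenCV 4.12 (cv2) and the standard library are available. Lean on these libraries where they do the work, as an engineer would, in place of code of your own. Each camera call takes 0.05 s, during which the arm holds its last target.

## Working session

There is one attempt and no reset: what is moved stays moved. The work goes in short steps, each a Python script; the robot and the scene stay as the last script left them, time stands still between calls to the robot, and variables do not carry over. Pictures are saved under pics/ and viewed, and the job is handed in when it is done.

```bash
ls; mkdir -p pics
python3 - <<'E'
from rig import robot
import cv2,numpy as np
for n in("side","top"):
    p,d=robot.grab_frame(n); i=robot.camera_info(n); print(n,i)
    np.savez(f"{n}0.npz",p=p,d=d)
    cv2.imwrite(f"pics/{n}0.png",p[:,:,::-1])
print(robot.read_t(),robot.read_tcp_rot())
E
```

```text
pics
side {'vfov': 50.15593136133729, 'cx': 318.2369241185059, 'cy': 196.8223744684702, 'view': array([[-0.82230468, -0.56901919,  0.00567247,  0.39458561],
       [-0.32573103,  0.46250204, -0.82461577,  0.27313668],
       [ 0.46659867, -0.6799331 , -0.5656648 ,  1.14589188],
       [ 0.        ,  0.        ,  0.        ,  1.        ]])}
top {'vfov': 51.56287338715586, 'cx': 324.24943558240676, 'cy': 195.03716422815805, 'view': array([[ 0.02974268, -0.99952555,  0.00800302, -0.06863114],
       [-0.9957252 , -0.03032814, -0.08724412,  0.50094507],
       [ 0.08744545, -0.00537394, -0.99615481,  1.29475693],
       [ 0.        ,  0.        ,  0.        ,  1.        ]])}
0.1 [[-9.70921723e-01 -2.39396579e-01 -5.34563304e-04]
 [-2.39397098e-01  9.70920790e-01  1.35948873e-03]
 [ 1.93561673e-04  1.44793004e-03 -9.99998933e-01]]
```

View pics/top0.png

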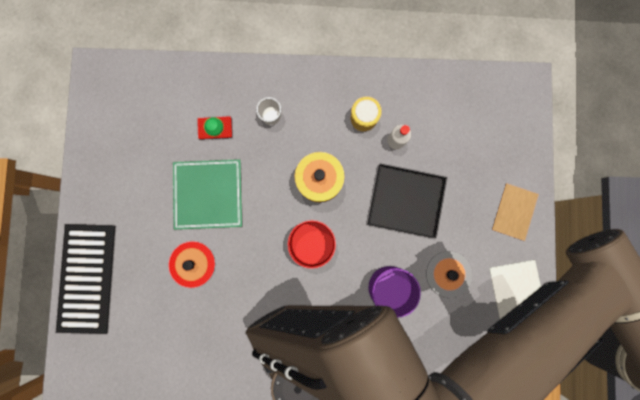

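View pics/side0.png

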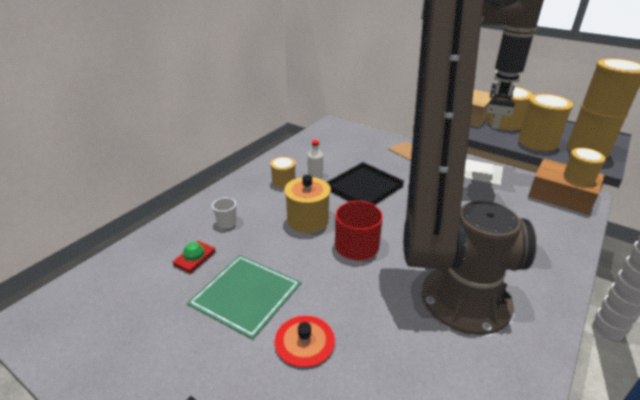

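The top view shows the brass pot with a copper-centre lid at about (320,176), the mat at (208,194) and the tray at (407,200). The look-alikes are a red pot, a purple pot, a red-rimmed lid and a grey-rimmed lid. I'll zoom in to measure.

```bash
cat > h.py <<'E'
import numpy as np,cv2
from rig import robot
def cam(n):
    i=robot.camera_info(n); f=200/np.tan(np.radians(i['vfov']/2)); return f,i['cx'],i['cy'],np.array(i['view'])
def onplane(n,uv,z):
    f,cx,cy,V=cam(n); R,t=V[:3,:3],V[:3,3]
    c=-R.T@t; r=R.T@np.array([(uv[0]-cx)/f,(uv[1]-cy)/f,1]); return c+r*(z-c[2])/r[2]
def bydepth(n,uv,d):
    f,cx,cy,V=cam(n); R,t=V[:3,:3],V[:3,3]
    return R.T@(np.array([(uv[0]-cx)/f*d,(uv[1]-cy)/f*d,d])-t)
def proj(n,P):
    f,cx,cy,V=cam(n); q=V[:3,:3]@np.asarray(P)+V[:3,3]; return q[0]/q[2]*f+cx,q[1]/q[2]*f+cy
def crop(p,x0,y0,w,h,s,fn): cv2.imwrite(fn,cv2.resize(p[y0:y0+h,x0:x0+w,::-1],None,fx=s,fy=s,interpolation=cv2.INTER_CUBIC))
E
python3 - <<'E'
from h import *
T=np.load('top0.npz');S=np.load('side0.npz')
crop(T['p'],160,140,300,110,2.66,'pics/t1.png')
crop(T['p'],280,140,80,75,8,'pics/t2.png')
crop(S['p'],260,160,100,80,8,'pics/s2.png')
for uv in [(319,175),(208,194),(407,200),(305,185),(314,244)]:
    d=T['d'][uv[1],uv[0]]; print(uv,d,bydepth('top',uv,d).round(4))
for uv in [(245,295),(307,183),(365,185)]:
    d=S['d'][uv[1],uv[0]]; print('s',uv,d,bydepth('side',uv,d).round(4))
E
```

```text
(319, 175) 1.1746355 [ 0.5465 -0.0362  0.1688]
(208, 194) 1.3315305 [0.4963 0.3202 0.0049]
(407, 200) 1.3326488 [ 0.4962 -0.3203  0.0072]
(305, 185) 1.2184318 [0.5219 0.0045 0.1224]
(314, 244) 1.3228081 [ 0.3466 -0.0256  0.0024]
s (245, 295) 1.1409721 [0.4865 0.334  0.0085]
s (307, 183) 1.3285662 [ 0.5414 -0.026   0.1549]
s (365, 185) 1.5960929 [ 0.4943 -0.3277  0.0057]
```

```bash
sleep 0
```

```text
(no output)
```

View pics/t1.png

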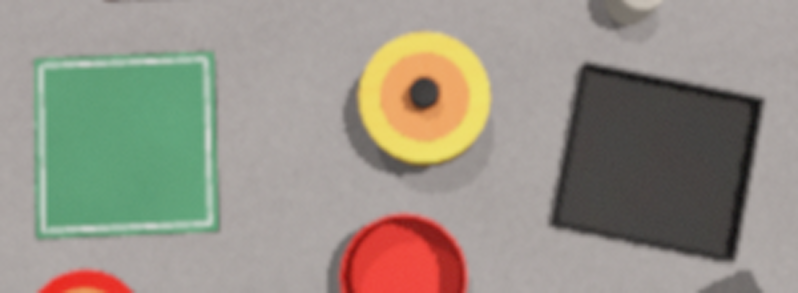

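View pics/t2.png

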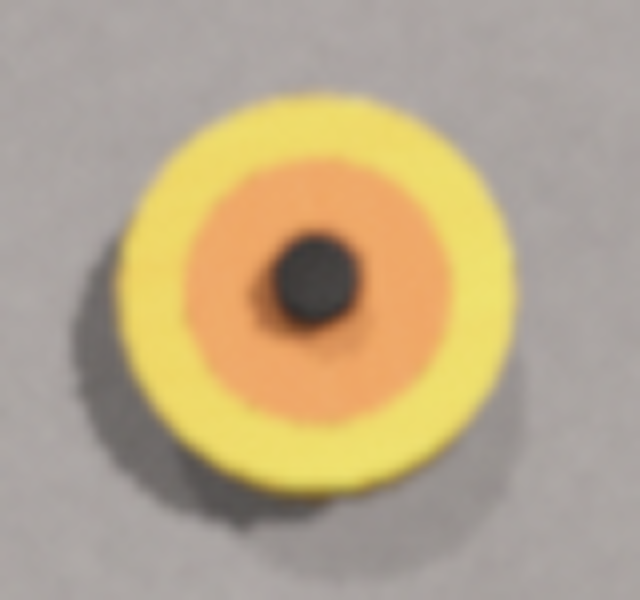

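View pics/s2.png

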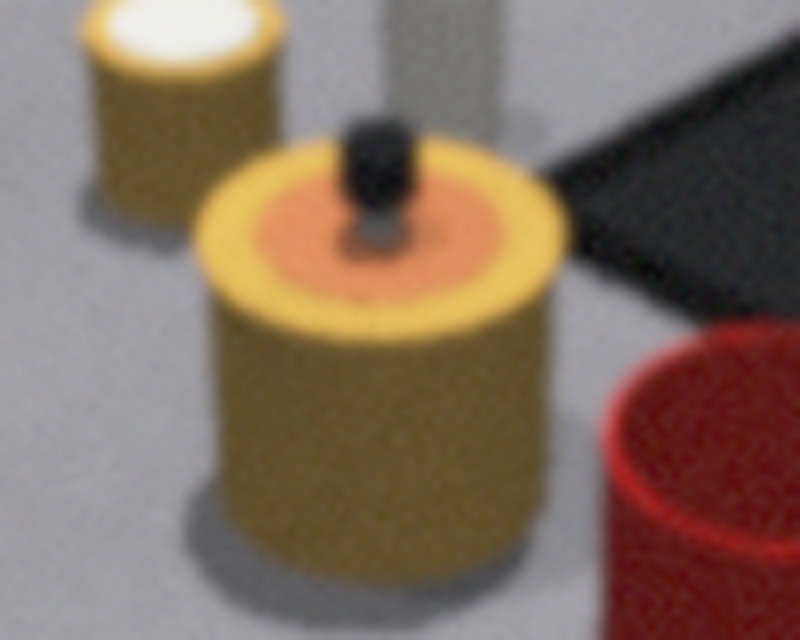

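Run:
```python
from h import *
T=np.load('top0.npz');S=np.load('side0.npz')
def o(x,y,s,x0,y0): return ((x+.5)/s-.5+x0,(y+.5)/s-.5+y0)
print('knob top',onplane('top',o(317,276,8,280,140),.170), 'lid',onplane('top',o(316.5,292,8,280,140),.125))
print('lid L,R',onplane('top',o(118,292,8,280,140),.125),onplane('top',o(516,292,8,280,140),.125))
print('side knob top',onplane('side',o(378,137,8,260,160),.170),'centre',onplane('side',o(377,165,8,260,160),.156),'lid',onplane('side',o(383,238,8,260,160),.125))
for nm,c,z in [('mat',[(36,58),(212,52),(219,228),(38,238)],.006),('tray',[(582,64),(763,100),(734,260),(551,226)],.028)]:
    w=np.array([onplane('top',o(*q,2.66,160,140),z)[:2] for q in c]); e=np.roll(w,-1,0)-w
    print(nm,w.mean(0),np.linalg.norm(e,axis=1),np.degrees(np.arctan2(e[:,1],e[:,0])))
hsv=cv2.cvtColor(T['p'],cv2.COLOR_RGB2HSV)
m=cv2.inRange(hsv,(60,60,50),(90,255,200)); m[:,:165]=0;m[:,250:]=0;m[:150]=0;m[240:]=0
ct=max(cv2.findContours(cv2.morphologyEx(m,cv2.MORPH_CLOSE,np.ones((7,7))),0,2)[0],key=cv2.contourArea)
w=np.array([onplane('top',q[0],.006)[:2] for q in ct]);print('mat',cv2.minAreaRect((w*1000).astype(np.float32)))
m=(hsv[:,:,2]<100).astype(np.uint8); m[:,:365]=0;m[:,450:]=0;m[:162]=0;m[239:]=0
ct=max(cv2.findContours(m,0,2)[0],key=cv2.contourArea)
w=np.array([onplane('top',q[0],.028)[:2] for q in ct]);print('tray',cv2.minAreaRect((w*1000).astype(np.float32)))
print([robot.ik(p,np.diag([1.,-1,-1])) for p in [(.541,-.03,.4),(.497,.319,.4),(.495,-.318,.4)]])
```

```text
knob top [ 0.54902141 -0.03661109  0.17      ] lid [ 0.54932367 -0.03622982  0.125     ]
lid L,R [0.54707491 0.03671153 0.125     ] [ 0.55158595 -0.10960971  0.125     ]
side knob top [ 0.54929339 -0.03614631  0.17      ] centre [ 0.55077344 -0.03729481  0.156     ] lid [ 0.54615789 -0.03446864  0.125     ]
mat [0.49742816 0.32256492] [0.21358293 0.2140975  0.2166755  0.2182479 ] [ -86.23589939 -175.02672482   94.87297017    4.14896879]
tray [ 0.49263498 -0.31565706] [0.22080713 0.19465891 0.21987141 0.19774004] [-99.60081481 170.05886877  81.20298551  -9.65842717]
mat ((496.3431091308594, 323.5419006347656), (216.53518676757812, 217.05911254882812), 4.066599369049072)
tray ((492.82623291015625, -314.4571228027344), (222.6356201171875, 200.10975646972656), 80.33667755126953)
[array([ 17.55727429,   4.15739952,   1.58885993,   0.        ,
       -87.4314604 ,  72.44272571]), array([ 51.64620467,   9.10404618,   7.27704117,   0.        ,
       -88.17299499,  38.35379533]), array([-13.6915262 ,   8.87848849,   7.00571541,   0.        ,
       -88.12722693, 103.6915262 ])]
```

Both cameras agree on the pot and lid axis at (0.549, -0.0365). The lid measures 146 mm, and the mat and tray sizes match too. Next I grasp the lid.

```bash
cat >> h.py <<'E'
D=np.diag([1.,-1,-1])
E
python3 - <<'E'
from h import *
for nm,uv in [('tin',(366,112)),('bottle cap',(405,130)),('cup',(268,110))]:
    print(nm,onplane('top',uv,{'tin':.086,'bottle cap':.15,'cup':.075}[nm]))
robot.goto([.549,-.0365,.26],D); print(robot.read_t())
robot.servo_line([.549,-.0365,.137],speed=.1)
print(robot.read_t(),robot.read_position(),robot.read_force())
p,d=robot.grab_frame('side'); crop(p,240,110,130,100,6,'pics/s3.png')
robot.move_gripper(0.0)
print(robot.read_t(),robot.read_grip_width()*88,robot.read_force(),robot.read_position())
E
```

```text
tin [ 0.75791711 -0.17417444  0.086     ]
bottle cap [ 0.68897109 -0.2824818   0.15      ]
cup [0.75775222 0.12921566 0.075     ]
2.6833
4.0667 [ 0.54945586 -0.03644174  0.13766338] [ 0.1990408   0.39088738 -0.7234956 ]
5.0167 33.65657720542636 [-0.23828414 -0.47370781 -0.4420135 ] [ 0.54900625 -0.03649071  0.13697826]
```

View pics/s3.png

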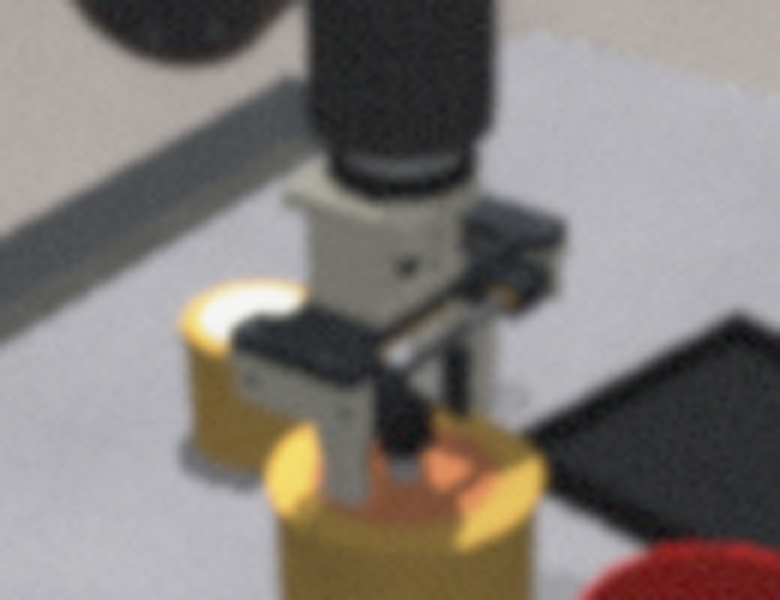

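The side view shows the fingers straddling the knob at about (405,410) in the crop. The grip closed at 33.7 mm on the 34 mm knob, so I'll lift and carry.

Run:
```python
from h import *
robot.servo_line([.549,-.0365,.30],speed=.1)
print(robot.read_t(),robot.read_grip_width()*88,robot.read_force(),robot.read_position())
robot.servo_line([.497,.3225,.30],speed=.2)
robot.dwell(.2)
p,d=robot.grab_frame('side'); cv2.imwrite('pics/s4.png',p[:,:,::-1])
p,d=robot.grab_frame('top'); np.savez('top4.npz',p=p,d=d); cv2.imwrite('pics/t4.png',p[:,:,::-1]); crop(p,280,140,80,75,8,'pics/t4c.png')
print(robot.read_t(),robot.read_grip_width()*88,robot.read_force(),robot.read_ft_torque(),robot.read_position())
```

```text
6.8 33.38317155535903 [-0.23098872  0.22291997 -3.79564105] [ 0.54873655 -0.03649377  0.29931832]
9.0667 33.29334033470039 [ 0.03626842 -0.0683215  -3.75205871] [-0.10206816  0.1855361   0.0332454 ] [0.49711564 0.32219671 0.30010803]
```

View pics/s4.png

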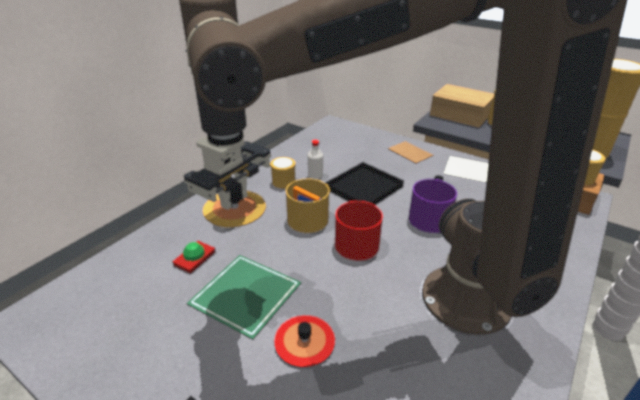

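View pics/t4.png

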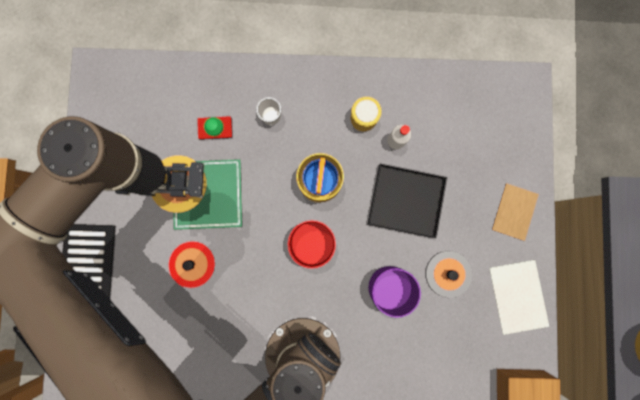

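View pics/t4c.png

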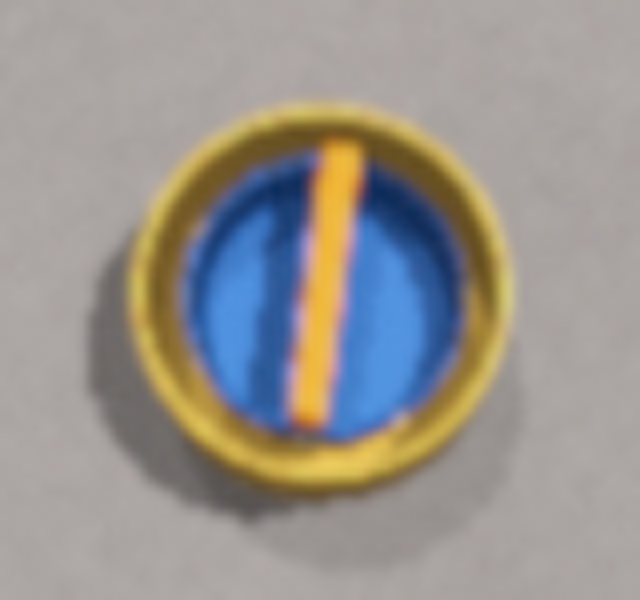

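Lid is held level over the mat. The basket is visible in the pot, with the orange bar running from crop (342,145) to (308,420). Now I lower the lid.

Run:
```python
from h import *
P=[.4970,.3225]
robot.servo_line(P+[.036],speed=.12)
z=.036
while z>.026:
    z-=.001; robot.servo_line(P+[z],speed=.02); f=robot.read_force()[2]; print(round(z,4),f)
    if f>-.8: break
print(robot.read_t(),robot.read_position(),robot.read_grip_width()*88)
p,d=robot.grab_frame('side'); crop(p,170,190,150,120,5,'pics/s5.png')
```

```text
0.035 -2.664679067343375
0.034 -2.8165026172382785
0.033 -3.1577475209636265
0.032 -3.134234367738464
0.031 -2.2691621718656396
0.03 7.584377660640252
12.9167 [0.49707381 0.32254057 0.03095382] 33.6617420521709
```

View pics/s5.png

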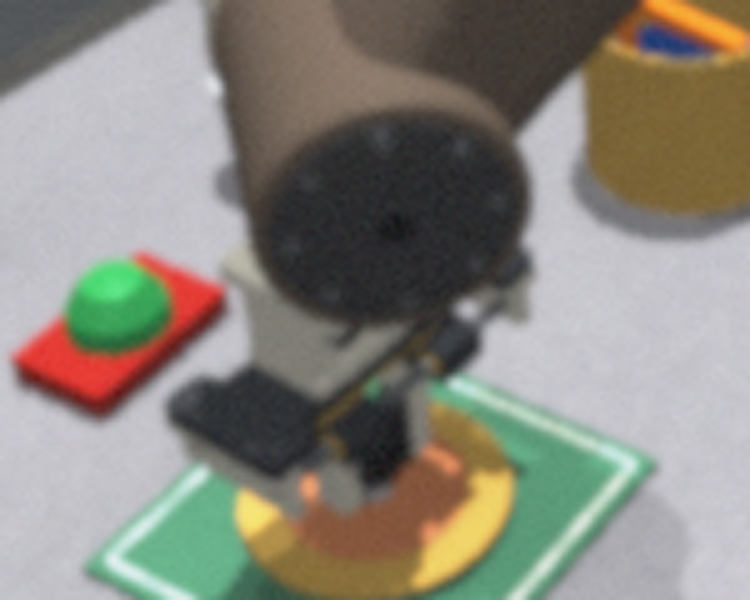

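Contact came at exactly the expected height (0.031), so the lid is seated. Release, retreat and check.

Run:
```python
from h import *
def o(x,y,s,x0,y0): return ((x+.5)/s-.5+x0,(y+.5)/s-.5+y0)
P=[.4970,.3225]
robot.move_gripper(0.9)
robot.servo_line(P+[.30],speed=.2)
robot.servo_line([.40,0,.35],speed=.3)
robot.move_gripper(0.5)
pt,dt=robot.grab_frame('top'); ps,ds=robot.grab_frame('side')
np.savez('top6.npz',p=pt,d=dt); crop(pt,165,140,190,110,4.2,'pics/t6.png'); crop(ps,180,160,200,180,3.3,'pics/s6.png')
a=onplane('top',o(342,142,8,280,140),.108);b=onplane('top',o(308,426,8,280,140),.108)
print(a,b,(a+b)/2,np.linalg.norm(a-b),np.degrees(np.arctan2(*(a-b)[1::-1])))
# segmentation of the bar in t4
p=np.load('top4.npz')['p']; h=cv2.cvtColor(p,cv2.COLOR_RGB2HSV)
yy,xx=np.mgrid[:400,:640]; m=(((xx-320.3)**2+(yy-177)**2<17.2**2)&(h[:,:,0]<30)&(h[:,:,1]>120)&(h[:,:,2]>170)).astype(np.uint8)
ct=max(cv2.findContours(m,0,2)[0],key=cv2.contourArea); w=np.array([onplane('top',q[0],.108)[:2] for q in ct])
print(m.sum(),cv2.minAreaRect((w*1000).astype(np.float32)))
print(robot.read_t(),robot.read_force())
```

```text
[ 0.60848587 -0.04388617  0.108     ] [ 0.5013263  -0.03447579  0.108     ] [ 0.55490609 -0.03918098  0.108     ] 0.10757196926388603 -5.018638236759081
121 ((551.8340454101562, -39.62942886352539), (15.176570892333984, 97.22283935546875), 86.38509368896484)
17.5667 [0.38032627 0.34275633 0.33657177]
```

View pics/t6.png

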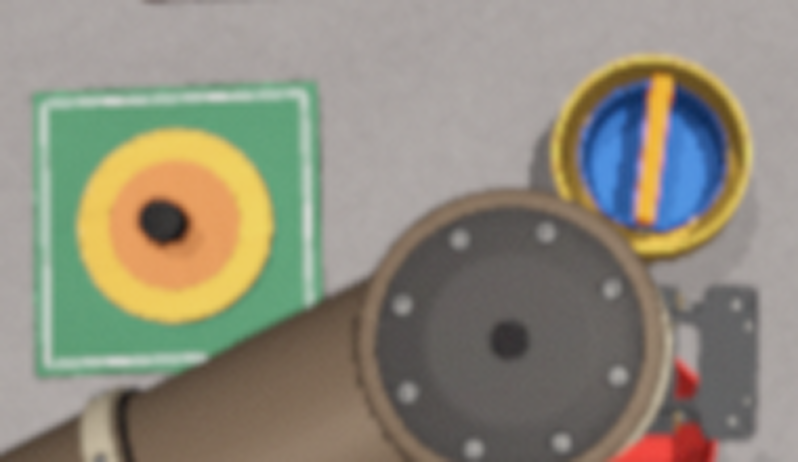

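View pics/s6.png

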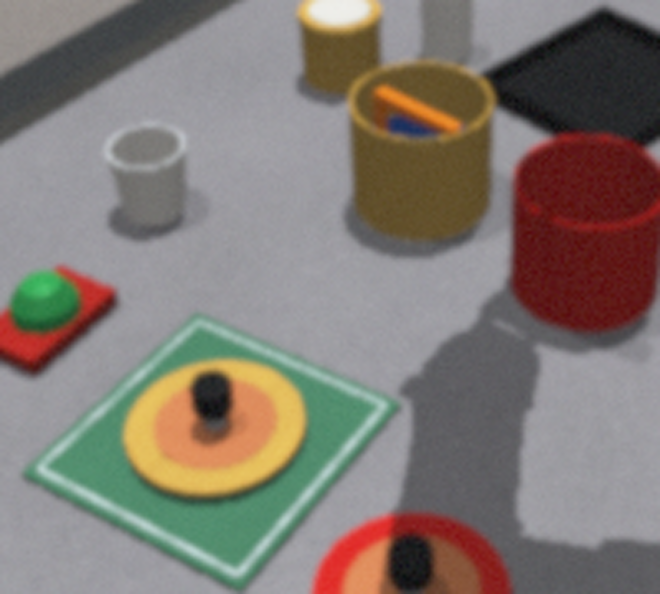

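The lid sits centred on the mat, knob up, and the pot hasn't moved. The bar is at (0.553, -0.039), -5°, and measures about 105 mm, which matches. Next, grasp it.

```bash
cat >> h.py <<'E'
t=np.radians(-5.); B=np.array([[np.cos(t),np.sin(t),0],[np.sin(t),-np.cos(t),0],[0,0,-1]])
E
python3 - <<'E'
from h import *
P=[.553,-.0393]
robot.goto(P+[.22],B); print(robot.read_t())
robot.servo_line(P+[.082],speed=.08)
print(robot.read_position(),robot.read_force())
robot.move_gripper(0.0)
print(robot.read_t(),robot.read_grip_width()*88,robot.read_force())
robot.servo_line(P+[.11],speed=.06); print(robot.read_force(),robot.read_grip_width()*88)
robot.servo_line(P+[.26],speed=.1)
p,d=robot.grab_frame('side'); crop(p,200,50,200,180,4,'pics/s7.png')
print(robot.read_t(),robot.read_grip_width()*88,robot.read_force(),robot.read_ft_torque())
E
```

```text
18.4
[ 0.55326612 -0.03923486  0.08244067] [ 0.32956737 -0.03487334  0.41544427]
20.875 13.726807060633819 [0.38742719 1.53239628 0.11399507]
[-0.24207249  0.01636299 -3.59821483] 13.788570419880166
23.1917 13.69769106240109 [ 0.05319241  0.62266019 -3.1968382 ] [-0.13270331  0.19412237  0.02792851]
```

View pics/s7.png

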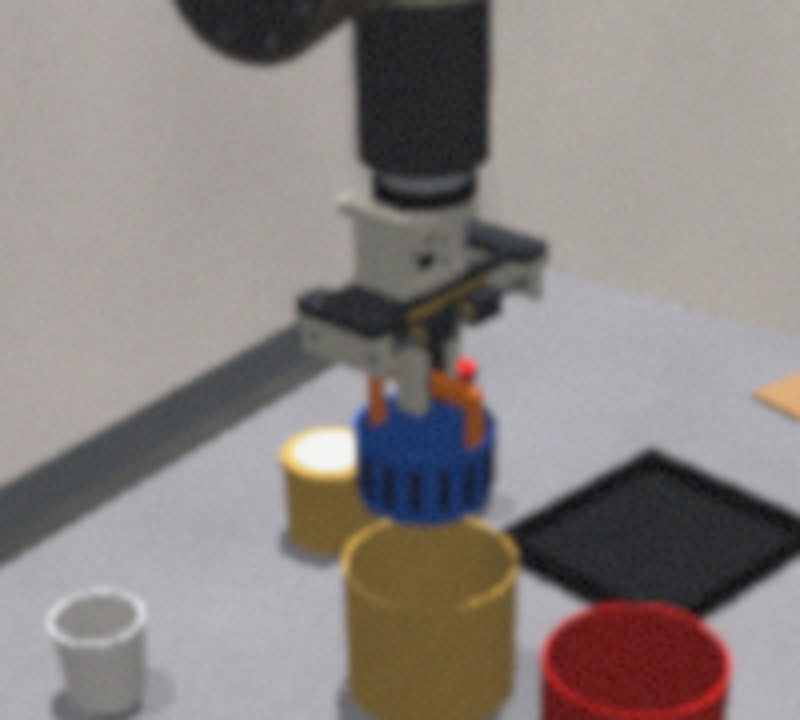

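The basket is clear of the pot, upright, with the bar gripped at 13.7 mm. Carry it to the tray centre (0.493, -0.315) and lower.

Run:
```python
from h import *
P=[.493,-.315]
robot.servo_line(P+[.26],speed=.2)
robot.dwell(.2)
robot.servo_line(P+[.089],speed=.1)
z=.089
while z>.077:
    z-=.001; robot.servo_line(P+[z],speed=.02); f=robot.read_force()[2]; print(round(z,4),f)
    if f>-.5: break
print(robot.read_t(),robot.read_position())
p,d=robot.grab_frame('side'); crop(p,290,100,130,120,5,'pics/s8.png')
```

```text
0.088 -2.981706759958582
0.087 -2.592749778859504
0.086 -3.351573665367593
0.085 -2.7943471912020588
0.084 -2.6397950618959056
0.083 -2.607156099921968
0.082 5.210361713941695
28.5583 [ 0.49314472 -0.31489735  0.0828778 ]
```

View pics/s8.png

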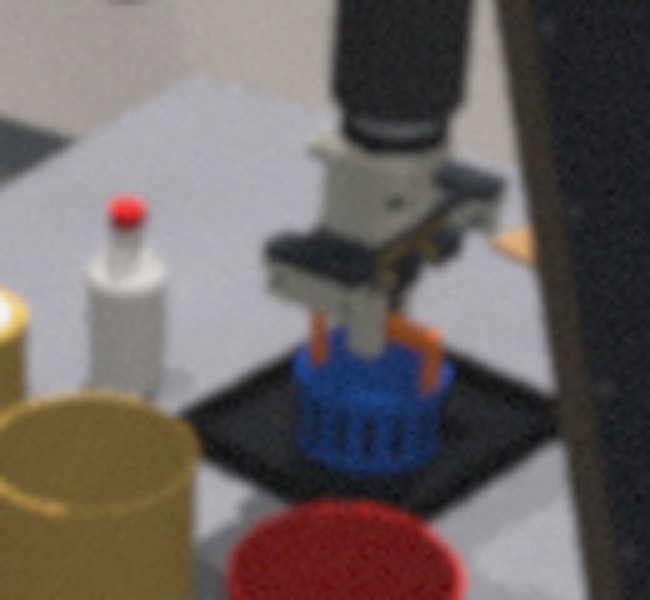

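Run:
```python
from h import *
P=[.493,-.315]
robot.move_gripper(0.5)
robot.servo_line(P+[.26],speed=.12)
robot.goto([.40,-.02,.40],D)
robot.dwell(.3)
pt,_=robot.grab_frame('top'); ps,_=robot.grab_frame('side')
cv2.imwrite('pics/t9.png',pt[:,:,::-1]); cv2.imwrite('pics/s9.png',ps[:,:,::-1])
crop(ps,290,130,130,100,6,'pics/s9c.png')
print(robot.read_t(),robot.read_force())
```

```text
32.65 [-0.09713718 -0.45641929 -0.97154217]
```

View pics/t9.png

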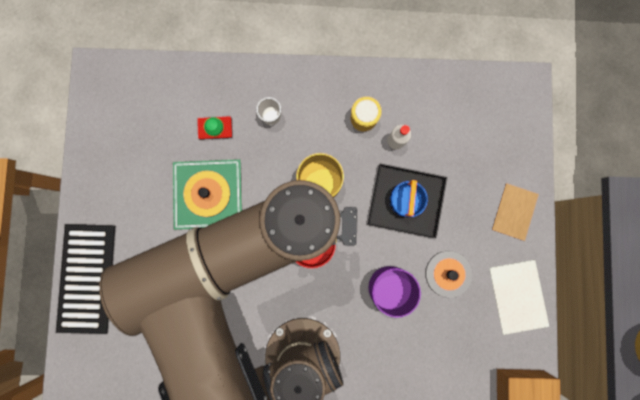

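View pics/s9.png

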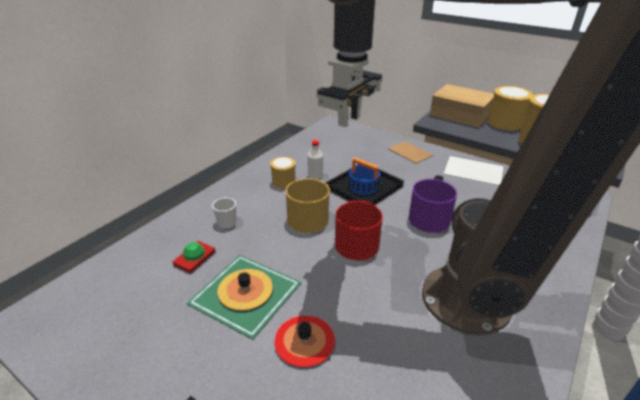

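View pics/s9c.png

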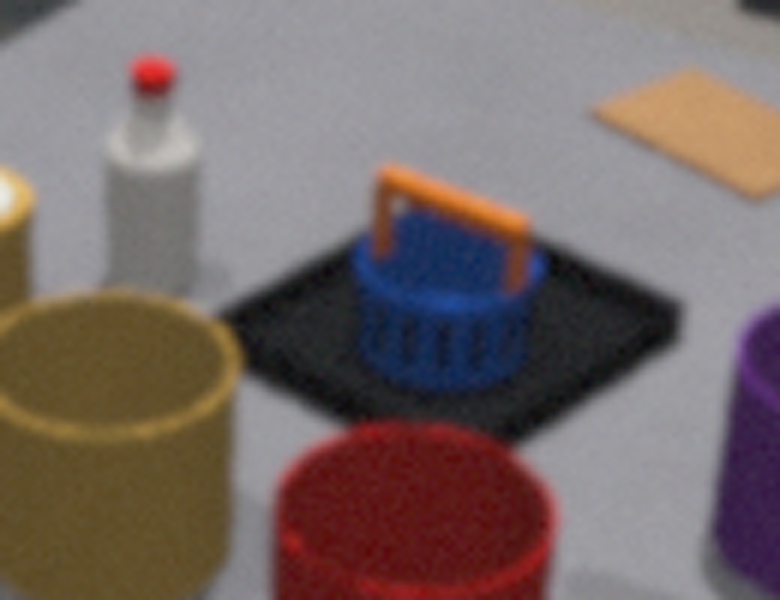

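The lid is centred on the mat at top-view (206,193). The basket stands upright in the tray at (409,199), and the empty pot is still at (320,177). The bystanders haven't moved, so I'm handing in.

```bash
python3 -c "
from rig import robot
print(robot.job_done(), robot.read_t())"
```

```text
the job is handed in; nothing more can be done
the job is handed in; nothing more can be done
```

The pot is apart and the job was handed in at about 33 s of the 64 s allowed.

- **Lid:** I lifted it off by its knob and lowered it to the middle of the green mat. It touched down at the expected height before I let go. The last pictures show it centred, knob up.
- **Basket:** I lifted it out by the orange bar and lowered it onto the tray floor. It touched about 1 mm above the expected height and then took load before release. The last pictures show it upright near the tray's middle.
- **Pot and neighbours:** The empty pot and the cup, tin, print pad and bottle look unmoved in both views. I judged this by eye and did not re-measure them.
- **Forces:** The largest force I read was about 8 N, when the lid touched the mat. The arm was clear of everything at hand-in, and no check failed or disagreed.

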